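# Close the telescopic picture-hanging pole until its spring button snaps in

## Robot

A 6-joint arm with a two-finger parallel gripper is mounted at the origin on the work surface. World frame = base frame: x ahead of the robot, y to its left, z up, the work surface at z = 0. Lengths are in mm, angles in rad, forces in N, time in s.
With the tool pointing down it reaches from about 275 to 750 mm from the base axis. Payload 10.2 kg.
Tool frame: the origin (TCP) lies at the very end of the fingers, on their centre line; the grasp point (between the pads) lies 19 mm behind it; x points along the fingers, y is the direction in which the jaws open and shut, and the axes are right-handed (so a half turn about x gives the same grasp; the last joint's range is limited). The gripper opens to 85 mm and grips with 20 to 120 N. Pads are 22 mm wide; open, the fingers measure 114 mm over their backs; the gripper's body (76 mm by 85 mm) begins 54 mm behind the grasp point. The pads swing forward as they close: fully open they stand 13 mm farther back than shut.
Start: joints at [-1.563, 0.313, 1.498, -0, 1.331, -0.223], TCP at [120.083, -511.088, 231.294] pointing down, gripper open.
Joint ranges: [-2.94, 2.94], [-0.97, 2.17], [0.19, 2.56], [-1.23, 4.37], [0.02, 3.11], [-2.88, 2.88]. Speed limits (rad/s): [2.39, 2.39, 3.01, 3.14, 3.14, 3.14].

## Interface

Orientations are given as a unit quaternion [w, x, y, z].
In Python, from rig import ctrl, viewer, finish_job gives the robot as it stands.
- The arm moves only by the tool carry_out, never from a script. Its argument "targets" is a list of rows, each an object of numbers: "x", "y", "z": the shift along the world's x, y, z in m; "ax", "ay", "az": the turn, a rotation vector about the world's x, y, z in rad; "hand": the opening, from -1 (shut) to 1 (fully open). A call has 1 to 5 rows; each row is the pose to reach, as a shift and turn from the pose commanded when the call began; what a row does not reach only later rows make up. A row lasts 1/8 s, in which the tool goes at most 62.5 mm and 10.7 degrees, less where a joint would pass 70% of its speed; a pose out of reach is approached as far as the arm can. A call with a gripper value outside its range is refused whole. The fingers move at their own pace and stop on an object; "grip_force" is the grip in N (left out, the last holds). Time passes only in rows, so rows that repeat a pose let the fingers close. It gives the time, the measured TCP pose, the force and the opening at its end, in the units of the state.
- ctrl.sense(): the state, without advancing time (a new reading comes with each control period).
- viewer.capture(name): name is "side" or "top"; returns the picture (400x640x3 uint8, blue, green, red); there is no depth.
- viewer.camera_info(name): a dict with "fx", "fy", "cx", "cy" (pixels), "R" (3x3) and "t" (3): a world point X has camera coordinates R X + t. Camera axes: x right, y down, z forward; pixel columns grow to the right and rows downward; lengths in mm; the calibration is good to about 2 mm. A picture is of the moment at which its call begins. camera_info takes no time and is no camera call.
- finish_job(): hands the job in, once; it reports no verdict.
The state is a dict: "time_s": time; "joints": joint angles; "dq": joint speeds; "tau": joint torques, N m; "eef_pos": TCP position; "ee_rot": TCP orientation; "force": force on the tool from outside, world axes, zero at the start; "wrist_torque": the same for the moment, N m; "grip_width": opening from 0.0 (shut) to 1.0 (fully open).
Only numpy, scipy, OpenCV 4.12 (cv2) and the standard library are available. Lean on these libraries where they do the work, as an engineer would, in place of code of your own. Each camera call takes 0.05 s, during which the arm holds its last target. There are 200 camera calls.

## Task

Two telescopic picture-hanging poles lie in wooden saddles on the painting table; one is already closed, the other is still pulled out with its spring button standing in front of the sleeve. On the pulled-out pole, press the button down flush with the tube and slide the tube in so that the button goes under the sleeve's mouth, then push the tube on by its end cap until the button pops fully up in the sleeve's hole.

Things in the scene. Friction and masses are not known exactly. Their poses are not given: they have to be found in the camera images.
- button_top (a point): centre of the top of the pulled-out pole's spring button: oblong, steel, 40 long x 12 wide, 10 mm proud of a square steel tube (28 x 28, top 56 mm above the table). Moves with the button. x axis: level, along the pole, the way the tube slides in; z up. It goes straight down wherever it is pressed (2 N to start, 5 N flush with the tube) and springs up when let go; side drag on it moves the tube
- tube_end (a point): centre of the rear face of the pulled-out tube's black end cap, 46 mm above the table, 180 mm behind the button's centre; axes as the button's. The cap is 30 long x 40 wide x 48 high (22 to 70 mm above the table), free behind, and moves with the tube. Sliding takes 1.5 N; about 10 N of fingertip pressure on button and tube drags the tube along by friction
- sleeve_hole (a point): centre of the oblong hole (46 x 16) in the top of that pole's fixed sleeve, 62 mm above the table; axes as the button's. Aluminium, 36 wide; its mouth, 60 mm before this point, has a black collar (42 wide, 20 long, top 68 mm). Its roof is 2.5 mm above the tube: only a flush button enters, any other stops at the mouth. The closed pole is alike, its button up in its hole
- tube (a joint): how far the pulled-out tube has slid in, m. The button's front end reaches the mouth at 0.040; it is in the middle of the hole at 0.120; an inner stop ends the slide at 0.122. Pressed on its rear half, the button's front can be drawn 10 to 15 mm under the mouth (0.050 to 0.055); the roof then keeps it down when let go, and the tube can be pushed on
- button (a joint): how far that button is pressed, m: 0 fully up, 0.010 flush with the tube, about 0.0075 while the sleeve's roof holds it down

How it is judged (in metres and radians):
On the way, in this order (a step that is already met when the one before it is completed fails the run):
1. the button is pressed down flush at the sleeve's mouth (value of joint button above 0.008 m and value of joint tube below 0.055 m), for 0.05 s.
2. the button is held down under the sleeve's roof (value of joint button above 0.006 m and value of joint tube above 0.07 m), for 0.02 s.
At the end, for the whole second after the job is handed in: the tube is slid in at least 115 mm (button within about 5 mm of the middle of the hole), the button is up to within 2 mm of its full height in the hole, and the tube is at rest (value of joint tube above 0.115 m and value of joint button below 0.002 m and velocity of joint tube below 0.01 m/s); the robot touches nothing.
It also fails if it takes over 38 s, if anything falls off the work surface, if the arm or the gripper's body presses on something with over 40 N, if the wrist force passes 120 N, or if a joint passes its speed limit or range.

## Working session

There is one attempt and no reset: what is moved stays moved. The work goes in short steps, Python scripts to look and compute and a tool call to move; the robot and the scene stay as the last step left them, time stands still between calls to the robot, and variables do not carry over. Pictures are saved under pics/ and viewed, about 8 in all and at most 12, crops included, and the job is handed in when it is done.

Besides the shell and the picture viewer there is one more tool, called after "Emit:" as name(argument=value, ...) on one line, values as JSON. carry_out: Moves the arm, as the interface text tells. Its arguments: {"type":"object","properties":{"targets":{"type":"array"},"grip_force":{"type":"number"}},"required":["targets"]}

```bash
mkdir -p pics
python3 - <<'E'
from rig import ctrl, viewer
import cv2, numpy as np
for n in("top","side"):
    im=viewer.capture(n); cv2.imwrite(f"pics/{n}0.png",im)
    c=viewer.camera_info(n); print(n,{k:np.round(v,3).tolist() for k,v in c.items()})
s=ctrl.sense(); print(s)
a=cv2.imread("pics/top0.png");b=cv2.imread("pics/side0.png")
E
```

```text
top {'fx': 368.641, 'fy': 368.641, 'cx': 315.138, 'cy': 197.683, 'R': [[0.025, -1.0, -0.015], [-0.981, -0.021, -0.195], [0.195, 0.02, -0.981]], 't': [-32.206, 543.712, 757.694]}
side {'fx': 510.595, 'fy': 510.595, 'cx': 321.105, 'cy': 198.056, 'R': [[-0.999, -0.046, 0.016], [-0.042, 0.656, -0.754], [0.024, -0.754, -0.657]], 't': [525.361, 72.928, 1097.091]}
{'time_s': 0.1, 'joints': array([-1.56340388e+00,  3.13409876e-01,  1.49833759e+00,  3.27811793e-06,
        1.33098085e+00, -2.23383950e-01]), 'dq': array([ 3.88407033e-04, -2.84116517e-03, -1.92853303e-03, -7.45948012e-05,
       -5.14375554e-04,  5.37182791e-04]), 'tau': array([ 1.44217029e-03, -4.12903762e+01, -2.60142750e+01, -2.07469852e-04,
        3.03396781e-03, -1.54386959e-05]), 'eef_pos': array([ 120.0805762 , -510.86142373,  230.79304996]), 'ee_rot': array([ 0.08101149,  0.70244895,  0.08180961, -0.70236016]), 'force': array([ 0.39147745, -0.0862911 ,  0.20418557]), 'wrist_torque': array([ 0.04176312, -0.02765137, -0.01208464]), 'grip_width': 1.0011348096577328}
```

View pics/top0.png

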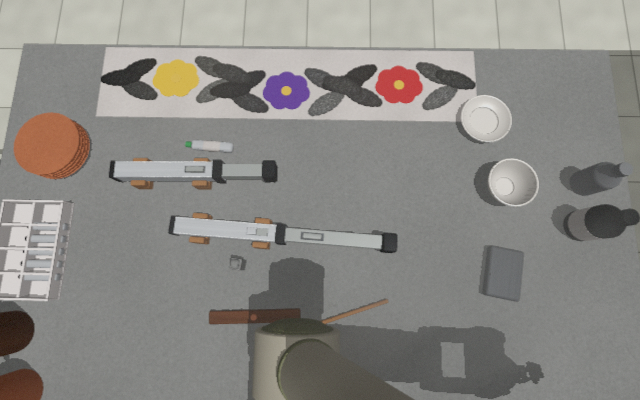

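View pics/side0.png

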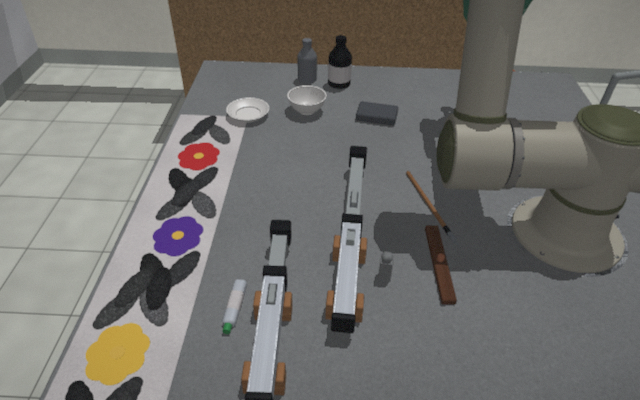

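The top view shows the pulled-out pole as the nearer one: hole at about (257,231), collar (281,235), button (312,237), end cap (390,242). The side view shows the same pole: cap (357,155), button (354,199), hole (351,238). Next I take enlarged crops for finer measuring.

```bash
cat > h.py <<'E'
from rig import ctrl, viewer
import cv2, numpy as np
def ray(n,u,v):
    c=viewer.camera_info(n);R=np.array(c["R"]);t=np.array(c["t"])
    return -R.T@t, R.T@np.array([(u-c["cx"])/c["fx"],(v-c["cy"])/c["fy"],1])
def plane(n,u,v,z):
    o,d=ray(n,u,v); return o+d*(z-o[2])/d[2]
def tri(ut,us):
    A=[];b=[]
    (o1,d1),(o2,d2)=ray("top",*ut),ray("side",*us)
    s=np.linalg.lstsq(np.c_[d1,-d2],o2-o1,rcond=None)[0]
    p,q=o1+d1*s[0],o2+d2*s[1]; return (p+q)/2,np.linalg.norm(p-q)
def px(n,X):
    c=viewer.camera_info(n);p=np.array(c["R"])@X+np.array(c["t"])
    return np.array([c["fx"]*p[0]/p[2]+c["cx"],c["fy"]*p[1]/p[2]+c["cy"]])
E
python3 - <<'E'
import cv2,numpy as np
a=cv2.imread("pics/top0.png")[210:256,165:405]
b=cv2.imread("pics/side0.png")[140:335,325:375]
A=cv2.resize(a,None,fx=3.3,fy=3.3,interpolation=cv2.INTER_CUBIC)
B=cv2.rotate(cv2.resize(b,None,fx=4,fy=4,interpolation=cv2.INTER_CUBIC),cv2.ROTATE_90_COUNTERCLOCKWISE)
w=max(A.shape[1],B.shape[1])
P=lambda i:cv2.copyMakeBorder(i,0,5,0,w-i.shape[1],cv2.BORDER_CONSTANT)
cv2.imwrite("pics/crop1.png",np.vstack([P(A),P(B)])); print(A.shape,B.shape)
E
```

```text
(152, 792, 3) (200, 780, 3)
```

View pics/crop1.png

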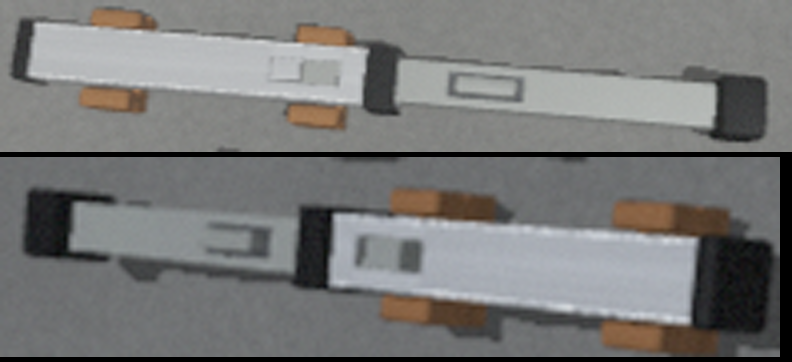

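Run:
```python
from h import *
a=cv2.imread("pics/top0.png"); g=cv2.cvtColor(a,cv2.COLOR_BGR2GRAY)
K=8
def blobs(mask,u0,v0,minA):
    n,l,s,c=cv2.connectedComponentsWithStats(mask)
    for i in range(1,n):
        if s[i,4]>=minA:
            cn=cv2.findContours((l==i).astype(np.uint8),0,1)[0][0]
            r=cv2.minAreaRect(cn); 
            yield u0+(r[0][0]+.5)/K-.5, v0+(r[0][1]+.5)/K-.5, np.array(r[1])/K, cv2.boxPoints(r)/K+[u0-.5,v0-.5], s[i,4]/K/K
def up(u0,u1,v0,v1): return cv2.resize(g[v0:v1,u0:u1],None,fx=K,fy=K,interpolation=cv2.INTER_CUBIC)
for nm,(u0,u1,v0,v1),thr,z,inv in(("cap",(375,405,228,256),80,70,1),("collar",(270,292,220,252),95,68,1),("button",(295,330,229,244),150,66,1),("btop",(298,326,231,242),165,66,0),("hole",(240,275,222,242),190,62,1)):
    I=up(u0,u1,v0,v1); m=((I<thr) if inv else (I>thr)).astype(np.uint8)*255
    for u,v,sz,box,A in blobs(m,u0,v0,20):
        print(nm,round(u,1),round(v,1),sz.round(1),A, plane("top",u,v,z).round(1)); 
        if nm in("cap","collar"): print(np.array([plane("top",*p,z)[:2] for p in box]).round(0).tolist())
print(g[236,290:335]); print(g[231,240:285]); print(g[242,375:402]); print(g[228:246,312]);print(g[228:246,355])
```

```text
cap 387.9 242.6 [17.8 20.1] 294.765625 [ 448.4 -174.8   70. ]
[[429.0, -154.0], [471.0, -158.0], [468.0, -195.0], [427.0, -191.0]]
cap 375.9 233.6 [0.1 2.8] 0.59375 [ 466.5 -150.    70. ]
[[467.0, -147.0], [467.0, -153.0], [467.0, -153.0], [466.0, -147.0]]
collar 277.6 232.8 [18.7 22.7] 216.140625 [463.6  57.9  68. ]
[[442.0, 80.0], [490.0, 76.0], [486.0, 36.0], [438.0, 40.0]]
button 316.5 229.8 [ 2.5 25.9] 40.984375 [472.2 -24.5  66. ]
button 311.7 235.9 [23.6  8.4] 115.734375 [458.9 -14.7  66. ]
button 307.2 242.2 [ 2.5 25.2] 39.40625 [445.5  -5.5  66. ]
btop 311.5 236.0 [27.9 10.9] 87.109375 [458.8 -14.2  66. ]
btop 311.7 235.9 [16.7  3.4] 47.71875 [459.  -14.6  66. ]
hole 257.0 229.7 [16.2 34.9] 344.28125 [470.  103.1  62. ]
hole 257.0 236.4 [10.1 34.9] 92.53125 [455.6 102.3  62. ]
hole 271.0 236.2 [1.  0.8] 0.828125 [456.7  72.3  62. ]
hole 270.9 238.6 [0.4 1.5] 0.59375 [451.6  72.2  62. ]
[169 169 169 169 170 170 171 172 170 166 146 104 122 158 175 171 174 170
 174 172 173 172 174 173 173 172 170 170 170 168 162 136 111 133 162 172
 174 175 174 175 174 176 174 176 174]
[190 191 190 190 191 190 184 181 192 190 189 190 189 190 190 172 141 160
 165 167 166 164 168 168 165 167 166 169 181 190 191 192 191 192 192 170
  60  57  56  59  59  59  61  60  63]
[181 181 182 183 181 183 158  58  42  52  59  57  63  60  62  64  62  60
  60  60  58  64 107 134 136 132 129]
[135 118 166 173 150 125 159 168 174 176 147 107 150 170 174 123 131 135]
[136 138 138 131 135 153 176 178 179 179 179 179 179 179 180 180 180 179]
```

Run:
```python
from h import *
from scipy.spatial.transform import Rotation as Ro
B=tri((311.7,235.9),(354,199.1)); H=tri((257.1,231.5),(350.75,237.4)); print(B,H)
b1=plane("top",311.7,235.9,66);b2=plane("side",354,199.1,66);h1=plane("top",257.1,231.5,62);h2=plane("side",350.75,237.4,62)
print(b1,b2,h1,h2,np.linalg.norm((h1-b1)[:2]),np.linalg.norm((h2-b2)[:2]))
# axis from sleeve/tube edges in the top view
g=cv2.cvtColor(cv2.imread("pics/top0.png"),6).astype(float)
def edges(us,lo,hi,z):
    P=[]
    for u in us:
        d=np.diff(g[lo:hi,u]); 
        k=[np.argmax(d),np.argmin(d)]
        P.append([plane("top",u,lo+.5+i,z)[:2] for i in k])
    P=np.array(P); 
    for n,Q in zip("fn",(P[:,0],P[:,1])):
        a,b=np.polyfit(Q[:,1],Q[:,0],1); print(n,"slope",a,"x at y=-15",a*-15+b,"y=100",a*100+b,"y=-190",a*-190+b)
edges(range(332,378),222,258,56); edges([u for u in range(182,245)],205,252,62)
s=ctrl.sense(); print(Ro.from_quat(s["ee_rot"],scalar_first=True).as_matrix().round(3),s["eef_pos"])
```

```text
(array([458.81215361, -14.25260721,  56.18682745]), np.float64(2.1955184681480646)) (array([465.44707439, 103.1954789 ,  59.51026982]), np.float64(1.7605763308983708))
[458.99557058 -14.65591236  66.        ] [458.33778366  -2.7241619   66.        ] [466.07205711 102.6549401   62.        ] [464.71031791 105.83841044  62.        ] 117.5240944156536 108.74944277760437
f slope 0.05678280392333488 x at y=-15 473.633961041585 y=100 480.1639834927685 y=-190 463.69697035500144
n slope 0.04750817919065369 x at y=-15 448.29015544069 y=100 453.75359604761513 y=-190 439.9762240823256
f slope 0.059369358473916424 x at y=-15 477.9606575493303 y=100 484.7881337738306 y=-190 467.5710198163949
n slope 0.03772073791175657 x at y=-15 446.70380306303935 y=100 451.04168792289136 y=-190 440.1026739284819
[[-0.     0.229 -0.973]
 [ 0.001 -0.973 -0.229]
 [-1.    -0.001 -0.   ]] [ 120.0805762  -510.86142373  230.79304996]
```

Emit:
carry_out(targets=[{"x": 0.034,"y": 0.048,"z": 0,"az": -0.05,"hand": -1},{"x": 0.068,"y": 0.097,"z": 0,"az": -0.11,"hand": -1},{"x": 0.102,"y": 0.145,"z": 0,"az": -0.17,"hand": -1},{"x": 0.136,"y": 0.193,"z": 0,"az": -0.23,"hand": -1},{"x": 0.17,"y": 0.242,"z": 0,"az": -0.286,"hand": -1}])

```text
invalid input at $.targets[0]: expected keys x, y, z, ax, ay, az, hand
```

Emit:
carry_out(targets=[{"x": 0.034,"y": 0.048,"z": -0.01,"hand": -1},{"x": 0.068,"y": 0.097,"z": -0.03,"hand": -1},{"x": 0.102,"y": 0.145,"z": -0.06,"hand": -1},{"x": 0.136,"y": 0.193,"z": -0.09,"hand": -1},{"x": 0.169,"y": 0.2415,"z": -0.121,"hand": -1}])

```text
invalid input at $.targets[0]: expected keys x, y, z, ax, ay, az, hand
```

Emit:
carry_out(targets=[{"z": -0.01,"hand": -1},{"z": -0.02,"hand": -1},{"z": -0.02,"hand": -1}])

```text
invalid input at $.targets[0]: expected keys x, y, z, ax, ay, az, hand
```

Run:
```python
from h import *
from scipy.spatial.transform import Rotation as Ro
a=viewer.capture("side");cv2.imwrite("pics/s1.png",a)
b=viewer.capture("top");cv2.imwrite("pics/t1.png",b)
A=cv2.resize(a[100:300,280:440],None,fx=2.5,fy=2.5,interpolation=2)
B=cv2.resize(b[170:303,230:390],None,fx=2.5,fy=2.5,interpolation=2)
B=cv2.copyMakeBorder(B,0,A.shape[0]-B.shape[0],0,0,0)
cv2.imwrite("pics/c2.png",np.hstack([A,B]))
s=ctrl.sense(); print(s["time_s"],s["eef_pos"],s["force"],s["grip_width"],s["joints"]);print(Ro.from_quat(s["ee_rot"],scalar_first=True).as_matrix().round(3))
print(px("side",s["eef_pos"]),px("top",s["eef_pos"]))
```

```text
0.2 [ 120.08108888 -510.93668505  230.95021186] [-0.08344676 -0.12497339  0.34336182] 0.9983799385920609 [-1.56340738e+00  3.13256978e-01  1.49812800e+00  1.03344323e-05
  1.33098844e+00 -2.23429261e-01]
[[ 0.     0.229 -0.973]
 [ 0.001 -0.973 -0.229]
 [-1.    -0.001 -0.   ]]
[486.6809139   29.09574253] [638.72269872 462.88073402]
```

View pics/c2.png

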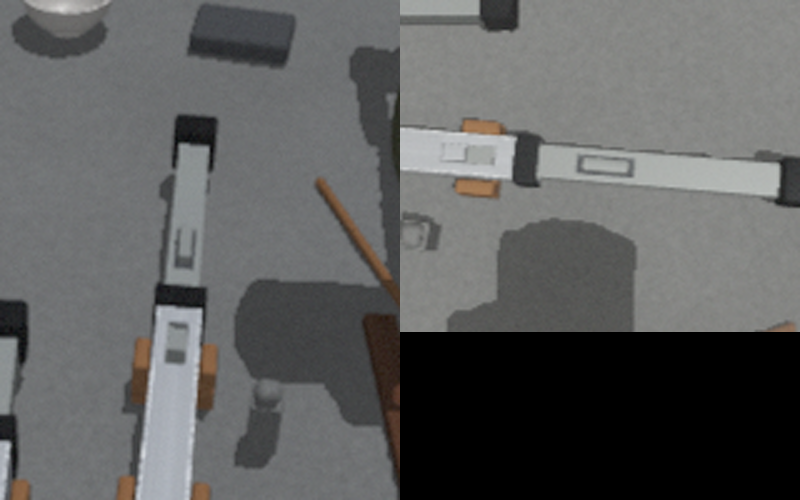

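The moves were refused because every row needs all seven keys, so the picture shows the scene unchanged. I'm resending with full rows.

Emit:
carry_out(targets=[{"x": 0.034,"y": 0.048,"z": 0,"ax": 0,"ay": 0,"az": -0.05,"hand": -1},{"x": 0.068,"y": 0.097,"z": 0,"ax": 0,"ay": 0,"az": -0.11,"hand": -1},{"x": 0.102,"y": 0.145,"z": 0,"ax": 0,"ay": 0,"az": -0.17,"hand": -1},{"x": 0.136,"y": 0.193,"z": 0,"ax": 0,"ay": 0,"az": -0.23,"hand": -1},{"x": 0.17,"y": 0.242,"z": 0,"ax": 0,"ay": 0,"az": -0.286,"hand": -1}])

```text
time_s: 0.82
eef_pos: [290.8, -267.4, 231.3]
ee_rot: [-0.02, 0.707, -0.02, -0.707]
force: [-0.0, -1.3, -0.7]
grip_width: 0.004
```

Emit:
carry_out(targets=[{"x": 0.034,"y": 0.048,"z": -0.01,"ax": 0,"ay": 0,"az": 0,"hand": -1},{"x": 0.068,"y": 0.097,"z": -0.03,"ax": 0,"ay": 0,"az": 0,"hand": -1},{"x": 0.102,"y": 0.145,"z": -0.06,"ax": 0,"ay": 0,"az": 0,"hand": -1},{"x": 0.136,"y": 0.193,"z": -0.09,"ax": 0,"ay": 0,"az": 0,"hand": -1},{"x": 0.169,"y": 0.2415,"z": -0.121,"ax": 0,"ay": 0,"az": 0,"hand": -1}])

```text
time_s: 1.45
eef_pos: [454.4, -34.1, 114.8]
ee_rot: [-0.019, 0.707, -0.02, -0.707]
force: [0.8, -0.7, 0.9]
grip_width: 0.005
```

Emit:
carry_out(targets=[{"x": 0,"y": 0,"z": -0.015,"ax": 0,"ay": 0,"az": 0,"hand": -1},{"x": 0,"y": 0,"z": -0.03,"ax": 0,"ay": 0,"az": 0,"hand": -1},{"x": 0,"y": 0,"z": -0.03,"ax": 0,"ay": 0,"az": 0,"hand": -1}])

```text
time_s: 1.82
eef_pos: [452.9, -35.6, 84.8]
ee_rot: [0.02, -0.706, 0.019, 0.708]
force: [-0.2, 0.3, 0.4]
grip_width: -0.005
```

Run:
```python
from h import *
from scipy.spatial.transform import Rotation as Ro
a=viewer.capture("side");cv2.imwrite("pics/s2.png",a)
b=viewer.capture("top");cv2.imwrite("pics/t2.png",b)
A=cv2.resize(a[100:300,280:440],None,fx=2.5,fy=2.5,interpolation=2)
B=cv2.resize(b[170:303,230:390],None,fx=2.5,fy=2.5,interpolation=2)
B=cv2.copyMakeBorder(B,0,A.shape[0]-B.shape[0],0,0,0)
cv2.imwrite("pics/c3.png",np.hstack([A,B]))
s=ctrl.sense(); print(s["time_s"],s["eef_pos"],s["force"],s["grip_width"],s["joints"]);print(Ro.from_quat(s["ee_rot"],scalar_first=True).as_matrix().round(3))
print(px("side",s["eef_pos"]),px("top",s["eef_pos"]))
```

```text
1.925 [453.63208304 -36.02610777  86.01104546] [ 0.19204068 -0.10670566  0.53845723] 0.0028216556137352186 [-3.37696276e-01  3.44760274e-01  1.88101171e+00  1.70744172e-05
  9.15328644e-01  1.28849755e+00]
[[ 0.    -0.055 -0.998]
 [-0.    -0.998  0.055]
 [-1.     0.    -0.   ]]
[356.73288391 181.70438291] [321.74151579 237.83462483]
```

View pics/c3.png

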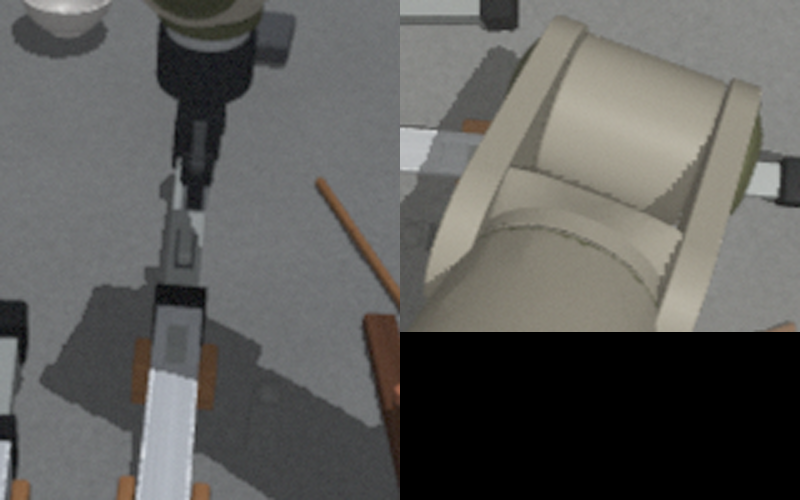

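The side view shows the closed fingertip at about (358,182), which agrees with the projected TCP at (357,182). It lies some 10 mm short of the target because the rows were slowed. I'll correct that and press down in small steps.

Emit:
carry_out(targets=[{"x": 0.0055,"y": 0.0085,"z": -0.008,"ax": 0,"ay": 0,"az": 0,"hand": -1},{"x": 0.0055,"y": 0.0085,"z": -0.016,"ax": 0,"ay": 0,"az": 0,"hand": -1},{"x": 0.0055,"y": 0.0085,"z": -0.016,"ax": 0,"ay": 0,"az": 0,"hand": -1}])

```text
time_s: 2.3
eef_pos: [458.6, -27.1, 68.9]
ee_rot: [0.02, -0.706, 0.019, 0.707]
force: [-0.6, -0.8, -0.2]
grip_width: 0.001
```

Emit:
carry_out(targets=[{"x": 0,"y": 0,"z": -0.004,"ax": 0,"ay": 0,"az": 0,"hand": -1},{"x": 0,"y": 0,"z": -0.008,"ax": 0,"ay": 0,"az": 0,"hand": -1},{"x": 0,"y": 0,"z": -0.008,"ax": 0,"ay": 0,"az": 0,"hand": -1}])

```text
time_s: 2.68
eef_pos: [459.1, -27.5, 61.6]
ee_rot: [-0.019, 0.707, -0.02, -0.707]
force: [-0.0, -0.1, 1.7]
grip_width: -0.003
```

Emit:
carry_out(targets=[{"x": 0,"y": 0,"z": -0.003,"ax": 0,"ay": 0,"az": 0,"hand": -1},{"x": 0,"y": 0,"z": -0.005,"ax": 0,"ay": 0,"az": 0,"hand": -1},{"x": 0,"y": 0,"z": -0.005,"ax": 0,"ay": 0,"az": 0,"hand": -1}])

```text
time_s: 3.05
eef_pos: [459.1, -27.5, 56.6]
ee_rot: [-0.019, 0.707, -0.02, -0.707]
force: [-0.9, -1.8, 5.5]
grip_width: 0.001
```

Emit:
carry_out(targets=[{"x": 0,"y": 0,"z": -0.001,"ax": 0,"ay": 0,"az": 0,"hand": -1},{"x": 0,"y": 0,"z": -0.001,"ax": 0,"ay": 0,"az": 0,"hand": -1}])

```text
time_s: 3.3
eef_pos: [459.1, -27.5, 56.0]
ee_rot: [-0.019, 0.707, -0.02, -0.707]
force: [-2.0, -2.1, 9.5]
grip_width: -0.001
```

Emit:
carry_out(targets=[{"x": 0,"y": 0,"z": -0.0007,"ax": 0,"ay": 0,"az": 0,"hand": -1},{"x": 0,"y": 0,"z": -0.0007,"ax": 0,"ay": 0,"az": 0,"hand": -1}])

```text
time_s: 3.55
eef_pos: [459.2, -27.5, 55.9]
ee_rot: [-0.019, 0.707, -0.02, -0.707]
force: [-4.9, -1.1, 16.9]
grip_width: 0.002
```

Emit:
carry_out(targets=[{"x": 0.0002,"y": 0.004,"z": 0,"ax": 0,"ay": 0,"az": 0,"hand": -1},{"x": 0.0006,"y": 0.01,"z": 0,"ax": 0,"ay": 0,"az": 0,"hand": -1},{"x": 0.001,"y": 0.018,"z": 0,"ax": 0,"ay": 0,"az": 0,"hand": -1},{"x": 0.0014,"y": 0.025,"z": 0,"ax": 0,"ay": 0,"az": 0,"hand": -1},{"x": 0.0014,"y": 0.025,"z": 0,"ax": 0,"ay": 0,"az": 0,"hand": -1}])

```text
time_s: 4.18
eef_pos: [460.7, -1.9, 55.9]
ee_rot: [-0.019, 0.707, -0.019, -0.706]
force: [-3.5, 1.5, 17.6]
grip_width: -0.002
```

Run:
```python
from h import *
a=viewer.capture("side");cv2.imwrite("pics/s3.png",a)
cv2.imwrite("pics/c4.png",cv2.resize(a[120:270,310:400],None,fx=4,fy=4,interpolation=2))
s=ctrl.sense(); print(s["time_s"],s["eef_pos"],s["force"])
```

```text
4.225 [460.71033238  -1.97433672  55.93326434] [-4.43858794  1.33060595 17.88797737]
```

View pics/c4.png

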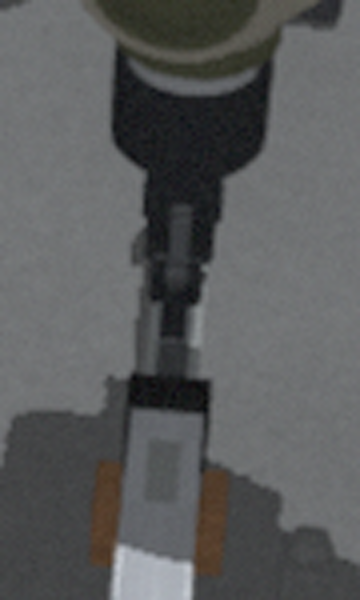

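The fingertip is at about (175,335) in the crop, with the button's dark slot just ahead of it and close to the collar edge at row 375. The tube is coming along with the finger, so I carry on.

Emit:
carry_out(targets=[{"x": 0.0004,"y": 0.007,"z": 0,"ax": 0,"ay": 0,"az": 0,"hand": -1},{"x": 0.0008,"y": 0.014,"z": 0,"ax": 0,"ay": 0,"az": 0,"hand": -1},{"x": 0.0008,"y": 0.014,"z": 0,"ax": 0,"ay": 0,"az": 0,"hand": -1}])

```text
time_s: 4.6
eef_pos: [461.5, 12.1, 55.9]
ee_rot: [-0.019, 0.707, -0.019, -0.706]
force: [-2.7, 1.5, 17.8]
grip_width: 0.0
```

Emit:
carry_out(targets=[{"x": 0.0003,"y": 0.006,"z": 0,"ax": 0,"ay": 0,"az": 0,"hand": -1},{"x": 0.0006,"y": 0.012,"z": 0,"ax": 0,"ay": 0,"az": 0,"hand": -1},{"x": 0.0006,"y": 0.012,"z": 0,"ax": 0,"ay": 0,"az": 0,"hand": -1}])

```text
time_s: 4.97
eef_pos: [462.3, 24.1, 55.9]
ee_rot: [-0.019, 0.707, -0.019, -0.706]
force: [-2.1, 1.5, 16.8]
grip_width: -0.001
```

Run:
```python
from h import *
a=viewer.capture("side");cv2.imwrite("pics/s4.png",a)
b=viewer.capture("top");cv2.imwrite("pics/t4.png",b)
A=cv2.resize(a[120:270,310:400],None,fx=4,fy=4,interpolation=2)
B=cv2.resize(b[200:290,310:410],None,fx=4,fy=4,interpolation=2)
B=cv2.copyMakeBorder(B,0,A.shape[0]-B.shape[0],0,0,0)
cv2.imwrite("pics/c5.png",np.hstack([A,B]))
s=ctrl.sense(); print(s["time_s"],s["eef_pos"],s["force"])
for n,(u,v) in (("top",(0,0)),): pass
g=cv2.cvtColor(b,6); print(g[238:246,355:400:1].mean(0).round())
```

```text
5.075 [462.25999149  23.96360184  55.96066883] [-3.72330547  2.02568793 17.01386367]
[178. 161.  96.  50.  48.  55.  60.  60.  60.  62.  63.  62.  65.  64.
  65.  65.  60.  91. 130. 133. 133. 134. 134. 134. 133. 132. 133. 133.
 132. 131. 132. 132. 131. 132. 132. 132. 132. 131. 130. 132. 132. 131.
 131. 132. 131.]
```

View pics/c5.png

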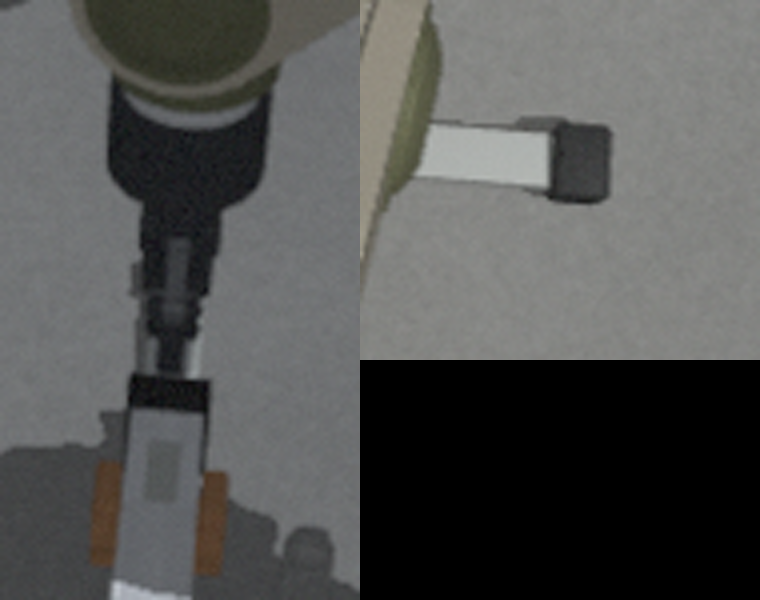

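The top view shows the cap's rear edge shifted about 25 px, or 51–52 mm, matching the finger's 51.5 mm travel. In the side view the fingertip is right at the collar edge (row 375) with no button slot showing in front. So the tube is at about 0.052, and I lift straight up.

Emit:
carry_out(targets=[{"x": 0,"y": 0,"z": 0.005,"ax": 0,"ay": 0,"az": 0,"hand": -1},{"x": 0,"y": 0,"z": 0.015,"ax": 0,"ay": 0,"az": 0,"hand": -1},{"x": 0,"y": 0,"z": 0.04,"ax": 0,"ay": 0,"az": 0,"hand": -1},{"x": 0,"y": 0,"z": 0.06,"ax": 0,"ay": 0,"az": 0,"hand": -1},{"x": 0,"y": 0,"z": 0.06,"ax": 0,"ay": 0,"az": 0,"hand": -1}])

```text
time_s: 5.7
eef_pos: [462.1, 23.6, 115.8]
ee_rot: [-0.019, 0.708, -0.02, -0.706]
force: [-0.4, -0.2, -0.3]
grip_width: -0.0
```

Emit:
carry_out(targets=[{"x": -0.0025,"y": -0.045,"z": 0,"ax": 0,"ay": 0,"az": 0,"hand": -1},{"x": -0.005,"y": -0.09,"z": 0,"ax": 0,"ay": 0,"az": 0,"hand": -1},{"x": -0.0075,"y": -0.135,"z": 0,"ax": 0,"ay": 0,"az": 0,"hand": -1},{"x": -0.01,"y": -0.18,"z": 0,"ax": 0,"ay": 0,"az": 0,"hand": -1},{"x": -0.0115,"y": -0.208,"z": 0,"ax": 0,"ay": 0,"az": 0,"hand": -1}])

```text
time_s: 6.32
eef_pos: [449.4, -185.9, 113.7]
ee_rot: [0.02, -0.706, 0.02, 0.707]
force: [-0.3, 0.8, 0.4]
grip_width: 0.001
```

Run:
```python
from h import *
a=viewer.capture("side");cv2.imwrite("pics/s5.png",a)
b=viewer.capture("top");cv2.imwrite("pics/t5.png",b)
A=cv2.resize(a[90:270,300:400],None,fx=3.3,fy=3.3,interpolation=2)
B=cv2.resize(b[180:290,230:390],None,fx=2.9,fy=2.9,interpolation=2)
B=cv2.copyMakeBorder(B,0,A.shape[0]-B.shape[0],0,0,0)
cv2.imwrite("pics/c6.png",np.hstack([A,B]))
s=ctrl.sense(); print(s["time_s"],s["eef_pos"],s["force"])
```

```text
6.425 [ 449.58805848 -186.27082775  113.7393945 ] [ 0.13466922  0.84719839 -0.13715487]
```

View pics/c6.png

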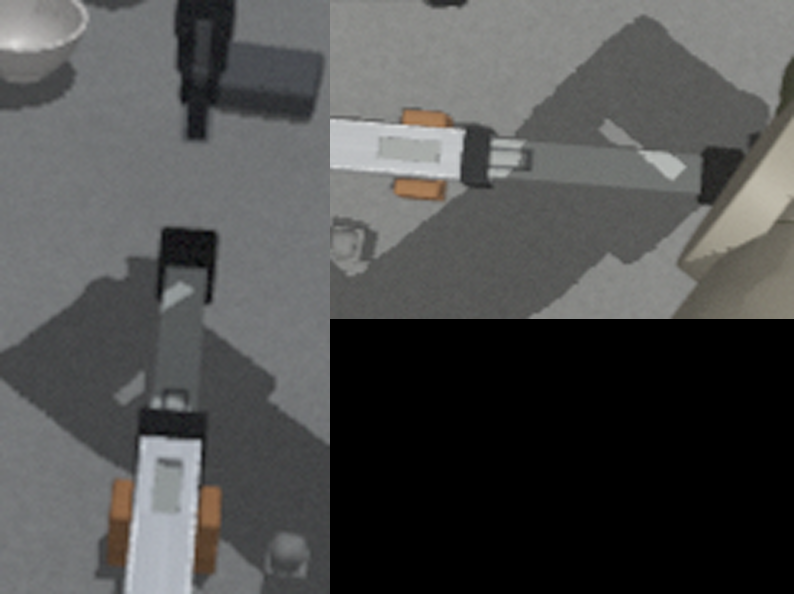

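The button's rear sticks out about 30 mm behind the collar (490 to 532 in the right crop), so its front is about 10 mm under the mouth and held there. The cap is at about (720,175), and the tool is behind it. I lower behind the cap.

Emit:
carry_out(targets=[{"x": 0.0005,"y": 0,"z": -0.03,"ax": 0,"ay": 0,"az": 0,"hand": -1},{"x": 0.0005,"y": 0,"z": -0.06,"ax": 0,"ay": 0,"az": 0,"hand": -1},{"x": 0.0005,"y": 0,"z": -0.073,"ax": 0,"ay": 0,"az": 0,"hand": -1},{"x": 0.0005,"y": 0,"z": -0.073,"ax": 0,"ay": 0,"az": 0,"hand": -1}])

```text
time_s: 6.92
eef_pos: [450.5, -183.7, 41.3]
ee_rot: [0.02, -0.706, 0.019, 0.707]
force: [0.1, 0.9, 0.0]
grip_width: -0.003
```

Emit:
carry_out(targets=[{"x": 0.0004,"y": 0.007,"z": 0,"ax": 0,"ay": 0,"az": 0,"hand": -1},{"x": 0.0009,"y": 0.016,"z": 0,"ax": 0,"ay": 0,"az": 0,"hand": -1},{"x": 0.0014,"y": 0.025,"z": 0,"ax": 0,"ay": 0,"az": 0,"hand": -1},{"x": 0.0014,"y": 0.025,"z": 0,"ax": 0,"ay": 0,"az": 0,"hand": -1}])

```text
time_s: 7.42
eef_pos: [452.2, -158.6, 42.1]
ee_rot: [-0.019, 0.707, -0.019, -0.707]
force: [-0.7, 0.0, -1.0]
grip_width: -0.002
```

Emit:
carry_out(targets=[{"x": 0.0003,"y": 0.005,"z": 0,"ax": 0,"ay": 0,"az": 0,"hand": -1},{"x": 0.0006,"y": 0.01,"z": 0,"ax": 0,"ay": 0,"az": 0,"hand": -1},{"x": 0.0009,"y": 0.016,"z": 0,"ax": 0,"ay": 0,"az": 0,"hand": -1},{"x": 0.0012,"y": 0.022,"z": 0,"ax": 0,"ay": 0,"az": 0,"hand": -1}])

```text
time_s: 7.92
eef_pos: [453.7, -137.2, 42.1]
ee_rot: [-0.019, 0.707, -0.02, -0.707]
force: [1.1, -3.8, 1.6]
grip_width: 0.0
```

Emit:
carry_out(targets=[{"x": 0.0004,"y": 0.007,"z": 0,"ax": 0,"ay": 0,"az": 0,"hand": -1},{"x": 0.0008,"y": 0.014,"z": 0,"ax": 0,"ay": 0,"az": 0,"hand": -1},{"x": 0.0012,"y": 0.021,"z": 0,"ax": 0,"ay": 0,"az": 0,"hand": -1},{"x": 0.0016,"y": 0.028,"z": 0,"ax": 0,"ay": 0,"az": 0,"hand": -1},{"x": 0.0016,"y": 0.028,"z": 0,"ax": 0,"ay": 0,"az": 0,"hand": -1}])

```text
time_s: 8.55
eef_pos: [454.3, -108.3, 41.5]
ee_rot: [0.02, -0.706, 0.019, 0.707]
force: [-0.2, 0.2, 0.5]
grip_width: -0.001
```

Run:
```python
from h import *
a=viewer.capture("side");cv2.imwrite("pics/s6.png",a)
b=viewer.capture("top");cv2.imwrite("pics/t6.png",b)
A=cv2.resize(a[120:270,300:400],None,fx=3.8,fy=3.8,interpolation=2)
B=cv2.resize(b[180:290,240:380],None,fx=2.9,fy=2.9,interpolation=2)
B=cv2.copyMakeBorder(B,0,A.shape[0]-B.shape[0],0,0,0)
cv2.imwrite("pics/c7.png",np.hstack([A,B]))
s=ctrl.sense(); print(s["time_s"],s["eef_pos"],s["force"])
```

```text
8.65 [ 454.23426688 -108.69854179   41.42799434] [ 0.03562167 -0.74659891  0.27668801]
```

View pics/c7.png

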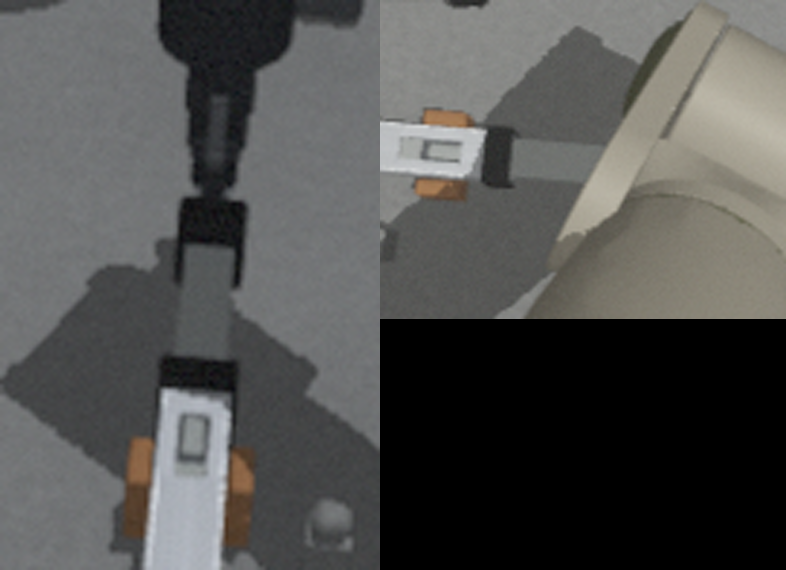

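The button's front has reached into the hole: slot from 420 to 465, hole from 398 to 465. About 15–18 mm remain, so I continue gently.

Emit:
carry_out(targets=[{"x": 0.0003,"y": 0.004,"z": 0,"ax": 0,"ay": 0,"az": 0,"hand": -1},{"x": 0.0005,"y": 0.008,"z": 0,"ax": 0,"ay": 0,"az": 0,"hand": -1},{"x": 0.0008,"y": 0.012,"z": 0,"ax": 0,"ay": 0,"az": 0,"hand": -1},{"x": 0.0008,"y": 0.012,"z": 0,"ax": 0,"ay": 0,"az": 0,"hand": -1}])

```text
time_s: 9.15
eef_pos: [455.8, -96.8, 41.9]
ee_rot: [-0.02, 0.707, -0.019, -0.707]
force: [0.7, -1.1, -1.2]
grip_width: -0.001
```

Emit:
carry_out(targets=[{"x": 0.0001,"y": 0.0015,"z": 0,"ax": 0,"ay": 0,"az": 0,"hand": -1},{"x": 0.0002,"y": 0.003,"z": 0,"ax": 0,"ay": 0,"az": 0,"hand": -1},{"x": 0.0002,"y": 0.003,"z": 0,"ax": 0,"ay": 0,"az": 0,"hand": -1}])

```text
time_s: 9.52
eef_pos: [456.1, -94.3, 42.0]
ee_rot: [-0.019, 0.707, -0.02, -0.707]
force: [-0.5, -2.0, -0.8]
grip_width: 0.0
```

Emit:
carry_out(targets=[{"x": 0.0001,"y": 0.0015,"z": 0,"ax": 0,"ay": 0,"az": 0,"hand": -1},{"x": 0.0001,"y": 0.0015,"z": 0,"ax": 0,"ay": 0,"az": 0,"hand": -1}])

```text
time_s: 9.78
eef_pos: [456.2, -92.7, 41.9]
ee_rot: [-0.02, 0.707, -0.019, -0.707]
force: [-0.4, -1.1, -0.2]
grip_width: -0.001
```

Emit:
carry_out(targets=[{"x": 0.0001,"y": 0.0015,"z": 0,"ax": 0,"ay": 0,"az": 0,"hand": -1},{"x": 0.0001,"y": 0.0015,"z": 0,"ax": 0,"ay": 0,"az": 0,"hand": -1}])

```text
time_s: 10.02
eef_pos: [456.2, -91.2, 41.9]
ee_rot: [-0.02, 0.707, -0.019, -0.707]
force: [0.6, 0.2, -0.2]
grip_width: -0.0
```

Run:
```python
from h import *
a=viewer.capture("side");cv2.imwrite("pics/s7.png",a)
b=viewer.capture("top");cv2.imwrite("pics/t7.png",b)
A=cv2.resize(a[200:270,320:380],None,fx=7,fy=7,interpolation=2)
B=cv2.resize(b[210:255,225:285],None,fx=6,fy=6,interpolation=2)
B=cv2.copyMakeBorder(B,0,A.shape[0]-B.shape[0],0,0,0)
cv2.imwrite("pics/c8.png",np.hstack([A,B]))
s=ctrl.sense(); print(s["time_s"],s["eef_pos"],s["force"])
```

```text
10.125 [456.05156828 -91.16985797  41.82447693] [0.75265238 0.12369307 0.32980993]
```

View pics/c8.png

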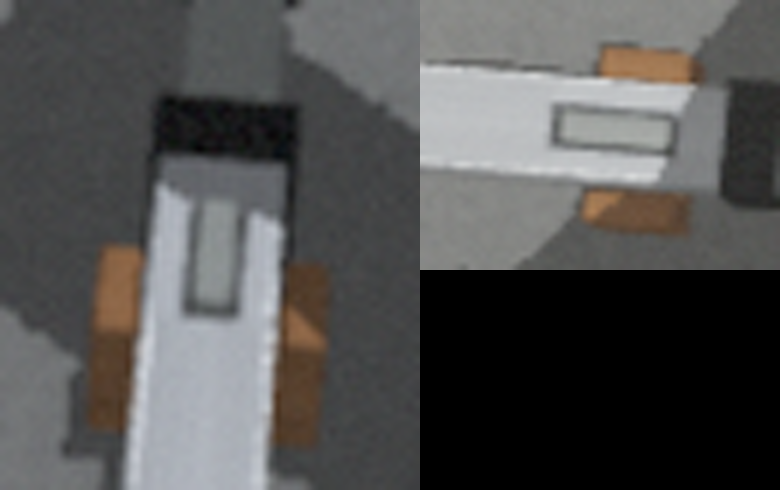

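The button now fills the hole in both views (555–675 at top) with a dark rim all round. I push on lightly to feel for the stop.

Emit:
carry_out(targets=[{"x": 0.0001,"y": 0.001,"z": 0,"ax": 0,"ay": 0,"az": 0,"hand": -1},{"x": 0.0001,"y": 0.001,"z": 0,"ax": 0,"ay": 0,"az": 0,"hand": -1}])

```text
time_s: 10.38
eef_pos: [456.1, -90.3, 41.8]
ee_rot: [0.02, -0.707, 0.019, 0.707]
force: [-0.4, -0.8, -0.4]
grip_width: 0.001
```

Emit:
carry_out(targets=[{"x": 0.0001,"y": 0.001,"z": 0,"ax": 0,"ay": 0,"az": 0,"hand": -1},{"x": 0.0001,"y": 0.001,"z": 0,"ax": 0,"ay": 0,"az": 0,"hand": -1}])

```text
time_s: 10.62
eef_pos: [456.3, -89.3, 41.8]
ee_rot: [0.02, -0.707, 0.019, 0.707]
force: [-0.0, -0.8, 0.9]
grip_width: -0.0
```

Emit:
carry_out(targets=[{"x": 0.0001,"y": 0.001,"z": 0,"ax": 0,"ay": 0,"az": 0,"hand": -1},{"x": 0.0001,"y": 0.001,"z": 0,"ax": 0,"ay": 0,"az": 0,"hand": -1}])

```text
time_s: 10.88
eef_pos: [456.3, -88.5, 41.8]
ee_rot: [0.019, -0.707, 0.02, 0.707]
force: [-2.1, -4.8, 0.4]
grip_width: -0.0
```

Emit:
carry_out(targets=[{"x": 0.0001,"y": 0.001,"z": 0,"ax": 0,"ay": 0,"az": 0,"hand": -1},{"x": 0.0001,"y": 0.001,"z": 0,"ax": 0,"ay": 0,"az": 0,"hand": -1}])

```text
time_s: 11.12
eef_pos: [456.4, -88.4, 41.9]
ee_rot: [0.019, -0.707, 0.02, 0.707]
force: [-4.1, -10.5, -0.4]
grip_width: -0.002
```

Run:
```python
from h import *
a=viewer.capture("side");cv2.imwrite("pics/s8.png",a)
b=viewer.capture("top");cv2.imwrite("pics/t8.png",b)
f=lambda n:cv2.cvtColor(cv2.imread(f"pics/{n}.png"),6)
for n in("t7","t8"): print(f(n)[230:233,243:272].mean(0).round())
for n in("s7","s8"): print(f(n)[225:248,349:352].mean(1).round()); 
for n in("s7","s8"): print(f(n)[150:215,355:358].mean(1).round())
s=ctrl.sense(); print(s["time_s"],s["eef_pos"],s["force"])
```

```text
[191. 192. 189. 168. 103. 131. 165. 166. 165. 165. 165. 166. 165. 166.
 165. 166. 165. 164. 164. 163. 163. 163. 159. 135.  96. 119. 130. 130.
 130.]
[192. 192. 191. 172. 145. 165. 164. 165. 165. 165. 167. 165. 165. 166.
 165. 164. 164. 164. 164. 163. 162. 157. 126.  75.  87. 116. 130. 131.
 130.]
[102. 102. 103. 119. 139. 140. 142. 140. 143. 142. 143. 143. 144. 146.
 144. 144. 143. 133. 108.  87. 130. 171. 176.]
[102. 102. 103. 104. 122. 140. 141. 141. 143. 142. 143. 143. 144. 143.
 143. 141. 144. 142. 133. 108. 131. 172. 176.]
[54. 61. 59. 60. 59. 57. 60. 60. 59. 59. 59. 59. 58. 55. 56. 60. 61. 50.
 47. 41. 33. 27. 32. 29. 26. 33. 30. 26. 23. 22. 24. 22. 17. 22. 28. 26.
 28. 26. 21. 48. 76. 86. 88. 86. 86. 86. 88. 86. 87. 86. 86. 87. 88. 87.
 89. 87. 88. 87. 86. 87. 86. 87. 87. 83. 63.]
[40. 59. 62. 58. 63. 61. 60. 58. 60. 58. 58. 60. 58. 56. 53. 55. 60. 60.
 48. 46. 37. 31. 32. 26. 30. 33. 34. 33. 21. 20. 21. 25. 23. 25. 24. 22.
 30. 25. 17. 23. 56. 81. 86. 87. 87. 85. 89. 87. 86. 87. 87. 86. 86. 86.
 88. 88. 87. 86. 86. 87. 87. 87. 86. 82. 61.]
11.225 [456.38870348 -88.37679866  41.88949711] [ -4.99668625 -10.08774759  -0.34397913]
```

The force rose to 10 N with no further travel, so the inner stop is reached. I back off straight behind the cap, then lift.

Emit:
carry_out(targets=[{"x": -0.0003,"y": -0.005,"z": 0,"ax": 0,"ay": 0,"az": 0,"hand": -1},{"x": -0.001,"y": -0.02,"z": 0,"ax": 0,"ay": 0,"az": 0,"hand": -1},{"x": -0.003,"y": -0.05,"z": 0,"ax": 0,"ay": 0,"az": 0,"hand": -1},{"x": -0.004,"y": -0.07,"z": 0.04,"ax": 0,"ay": 0,"az": 0,"hand": -1},{"x": -0.004,"y": -0.08,"z": 0.08,"ax": 0,"ay": 0,"az": 0,"hand": -1}])

```text
time_s: 11.85
eef_pos: [452.3, -168.9, 122.8]
ee_rot: [0.02, -0.707, 0.02, 0.707]
force: [1.1, 1.1, -0.6]
grip_width: 0.003
```

Emit:
carry_out(targets=[{"x": -0.02,"y": -0.04,"z": 0.03,"ax": 0,"ay": 0,"az": 0,"hand": -1},{"x": -0.04,"y": -0.08,"z": 0.06,"ax": 0,"ay": 0,"az": 0,"hand": -1},{"x": -0.06,"y": -0.12,"z": 0.08,"ax": 0,"ay": 0,"az": 0,"hand": -1},{"x": -0.06,"y": -0.12,"z": 0.08,"ax": 0,"ay": 0,"az": 0,"hand": -1}])

```text
time_s: 12.35
eef_pos: [391.7, -290.4, 203.2]
ee_rot: [-0.02, 0.708, -0.022, -0.706]
force: [0.2, 0.6, -0.6]
grip_width: -0.003
```

Run:
```python
from h import *
a=viewer.capture("side");cv2.imwrite("pics/s9.png",a)
b=viewer.capture("top");cv2.imwrite("pics/t9.png",b)
A=cv2.resize(a[200:325,240:375],None,fx=3,fy=3,interpolation=2)
B=cv2.resize(b[150:260,165:300],None,fx=3,fy=3,interpolation=2)
B=cv2.copyMakeBorder(B,0,A.shape[0]-B.shape[0],0,0,0)
cv2.imwrite("pics/c9.png",np.hstack([A,B]))
s=ctrl.sense(); print(s["time_s"],s["eef_pos"],s["force"],np.abs(s["dq"]).max())
```

```text
12.45 [ 392.26358867 -287.51618521  201.54420671] [-0.01100609  0.86881231 -0.94902452] 0.03274385175152045
```

View pics/c9.png

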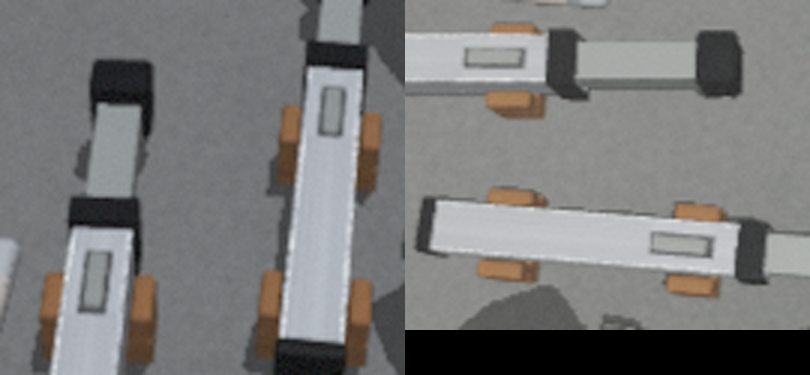

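Both poles look alike: the buttons stand in their holes, at (331,110) and (95,282) in the left crop. As a last check, I compare the button tops numerically on both poles.

Run:
```python
from h import *
def top(n,box):
    u0,u1,v0,v1=box; K=8
    I=cv2.resize(cv2.cvtColor(cv2.imread(f"pics/{n}9.png"),6)[v0:v1,u0:u1],None,fx=K,fy=K,interpolation=2)
    h=((I>(145 if n=="t" else 125))).astype(np.uint8)
    c,l,s,_=cv2.connectedComponentsWithStats(h)
    H,W=I.shape; i=l[H//2,W//2]
    r=cv2.minAreaRect(cv2.findContours((l==i).astype(np.uint8),0,1)[0][0])
    return (u0-.5+r[0][0]/K,v0-.5+r[0][1]/K),np.round(np.array(r[1])/K,1)
for nm,bt,bs in(("moved",(378//3*0+246,269,225,238),(344,357,226,247)),("closed",(183,206,163,175),(264,280,281,306))):
    pt,st=top("t",bt);ps,ss=top("s",bs)
    print(nm,np.round(pt,1),st,np.round(ps,1),ss,tri(pt,ps))
s=ctrl.sense();print(s["eef_pos"],s["time_s"],np.abs(s["dq"]).max())
```

```text
moved [256.9 230.9] [12.9 22.9] [349.9 235.9] [20.9 12.9] (array([466.75110635, 102.93056529,  63.06239153]), np.float64(0.8216169082163065))
closed [193.9 168.4] [11.9 22.9] [271.4 292.9] [24.9 15.9] (array([601.86998077, 250.34681778,  64.13145087]), np.float64(1.114759904379256))
[ 392.26358867 -287.51618521  201.54420671] 12.45 0.03274385175152045
```

The mask simply filled its window, so that check is void. I redo it with profiles along the button's centre line.

Run:
```python
from h import *
f=lambda n:cv2.cvtColor(cv2.imread(f"pics/{n}9.png"),6).astype(float)
T,S=f("t"),f("s")
def span(p,o):
    k=len(p)//2; m=np.median(p[k-3:k+4])-12
    a=k
    while p[a]>m:a-=1
    b=k
    while p[b]>m:b+=1
    return o+a+(m-p[a])/(p[a+1]-p[a]), o+b-(m-p[b])/(p[b-1]-p[b])
for nm,(ut,vt),(us,vs) in(("moved",(257,231),(350,236)),("closed",(194,169),(271,294))):
    p=T[vt-1:vt+2,ut-15:ut+16].mean(0); q=S[vs-15:vs+16,us-1:us+2].mean(1)
    a=span(p,ut-15); b=span(q,vs-15); print(nm,np.round(a,1),np.round(b,1),p.round()[::1],q.round())
    P=tri((sum(a)/2,vt),(us,sum(b)/2)); print(P)
s=ctrl.sense();print(s["time_s"])
```

```text
moved [247.4 264.1] [229.3 243. ] [196. 195. 195. 193. 176. 149. 170. 169. 169. 170. 170. 170. 170. 170.
 169. 168. 169. 168. 168. 169. 167. 168. 160. 136. 105. 136. 181. 198.
 198. 198. 198.] [ 22.  90. 154. 181. 182. 181. 183. 157. 131. 146. 145. 145. 147. 148.
 147. 147. 148. 148. 147. 146. 148. 149. 136. 111. 134. 175. 181. 181.
 182. 181. 181.]
(array([466.55172307, 105.16715331,  64.69328828]), np.float64(0.5000501445758775))
closed [185.7 202.1] [284.4 300.9] [192. 191. 191. 193. 188. 163. 130. 161. 165. 165. 166. 165. 165. 166.
 165. 164. 166. 166. 165. 164. 164. 165. 165. 155. 124. 127. 170. 194.
 194. 194. 194.] [180. 179. 181. 177. 152. 132. 142. 144. 144. 145. 145. 148. 146. 148.
 146. 148. 149. 148. 149. 149. 150. 148. 135. 110.  88. 127. 170. 182.
 182. 180. 181.]
(array([601.61680247, 250.19759285,  64.31467781]), np.float64(0.9968197754882334))
12.45
```

The moved button's top is at z ≈ 64.7 mm, and the closed pole's raised button measures 64.3 by the same method. A held-down button would be at about 58.5, so it is up. I hand in.

```bash
python3 -c "
from rig import finish_job; print(finish_job())"
```

```text
the job is handed in; nothing more can be done
None
```

I closed the pulled-out pole and handed the job in at about 12.5 s of the 38 s allowed. No verdict was reported.

**What I did:** I pressed the rear half of the button down flush with the closed fingertips, at about 17 N. That dragged the tube in about 52 mm, so the button's front sat roughly 10 mm under the mouth. After lifting off, I pushed the end cap until the inner stop, where the force rose to about 10 N with no further travel. Then I backed away and raised the tool clear.

**Last checks:**
- **Position:** the stop was felt, so the tube should be at about 0.122 m. I could not read that joint directly.
- **Button height:** its top measured 64.7 mm, against 64.3 mm for the closed pole's raised button measured the same way. Still held down under the roof, it would be about 58.5 mm. Both readings are 1–2 mm below the nominal 66 mm, which fits the calibration error.
- **Button location:** it measured about 2 mm past the earlier reading of the hole's centre, which agrees with being at the stop.
- **Contact:** the tool is far from the poles and the force reading is near zero.

**What went wrong:**
- My first three move calls were refused because every row needs all seven values; nothing moved.
- One approach stopped about 10 mm short and I corrected it.
- A first mask-based height check was invalid, so I replaced it with the centre-line measurement above.

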